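# Find the cap that screws onto the filter port

## Robot

A 6-joint arm with a two-finger parallel gripper is mounted at the origin on a cart in front of the work surface, level with it; the furniture and walls round the work are solid. World frame = base frame: x ahead of the robot, y to its left, z up, the work surface at z = 0. Lengths are in m, angles in rad, forces in N, time in s.
With the tool pointing down it reaches from about 0.4 to 0.825 m from the base axis. Payload 7 kg.
Tool frame: the origin (TCP) lies at the very end of the fingers, on their centre line; the grasp point (between the pads) lies 19 mm behind it (robot.tcp_to_grasp is the distance from the TCP to the grasp point, in m); z points along the fingers, y is the line along which they close (so a half turn about z gives the same grasp; the last joint's range is limited). The gripper opens to 85 mm and grips with 20 to 120 N. Pads are 22 mm wide; open, the fingers measure 114 mm over their backs; the gripper's body (76 mm by 85 mm) begins 54 mm behind the grasp point. The pads swing forward as they close: fully open they stand 13 mm farther back than shut.
Start: joints at [1.416, 0.359, 0.012, 0, -1.224, -0.288], TCP at [0.289, 0.61, 0.204] pointing down, gripper open.
Joint ranges: [-3.07, 3.07], [-1.43, 2.12], [-1.02, 1.25], [-3.03, 1.67], [-3.05, -0], [-3.03, 3.03]. Speed limits (rad/s): [2.39, 2.39, 3.01, 3.14, 3.14, 3.14].

## Interface

Orientations are given as a unit quaternion [x, y, z, w].
In Python, from rig import robot gives the robot as it stands. The module is installed in compiled form; this text tells all that it offers. Calls block until the motion is done:
- robot.reach(position, orientation): joint-space move of the TCP to a pose.
- robot.move_linear(position, orientation=None, v=0.15): straight line of the TCP; orientation=None keeps the orientation; v is the mean speed in m/s.
- robot.movej(angles): joint-space move.
- robot.grip(opening, squeeze=None): opening from 0.0 (shut) to 1.0 (fully open); squeeze is the grip in N (None keeps the last); returns when the fingers have stopped.
- robot.pause(seconds).
- robot.inverse_kinematics(position, orientation): joint angles nearest the present ones, or None.
- robot.observe(): the state.
- robot.get_image(name): name is "scene" or "side" or "wrist"; returns (picture, depth): 480x640x3 uint8, red, green, blue; 480x640 float32, m along the optical axis (not along the pixel's ray), 0 where there is no reading.
- robot.calibration(name): a dict with "fx", "fy", "cx", "cy" (pixels), "k1" (the pictures are not rectified: a ray, as slopes to the right and down, at radius r is drawn at 1 + k1 r^2 times it, then the intrinsics apply), "world_from_camera" (4x4, takes a point from camera to world coordinates). Camera axes: x right, y up, looking along -z (the intrinsics and any distortion apply to the point x, -y, -z); pixel columns grow to the right and rows downward; lengths in m; the calibration is good to about 2 mm. A picture is of the moment at which its call begins: read the wrist's pose just before it. calibration takes no time and is no camera call; for the wrist camera it gives the pose at the moment of the call.
A pose or a line that the arm cannot do raises robot.IKError and nothing moves.
- robot.hand_in(): hands the job in; it is judged then, once.
The state is a dict: "clock": time; "joint_pos": joint angles; "joint_velocities": joint speeds; "tau": joint torques, N m; "eef_pos": TCP position; "eef_rot": TCP orientation; "force": force on the tool from outside, world axes, zero at the start; "torque": the same for the moment, N m; "finger_gap": opening from 0.0 (shut) to 1.0 (fully open); "grip_force": force on a finger pad.
Only numpy, scipy, OpenCV 4.12 (cv2) and the standard library are available. Lean on these libraries where they do the work, as an engineer would, in place of code of your own. Each camera call takes 0.05 s, during which the arm holds its last target. There are 200 camera calls.

## Task

Two black screw caps of the same look stand on the table, but only one has the thread of the steel stud on the fixed filter port. Try them: set a cap on the stud with its white bar in line with the port's white marks and turn it clockwise about a quarter turn; the right one sinks as it turns, the wrong one binds and stays high. Leave the right cap screwed fully down on the port and the other one standing upright on the table.

Things in the scene. Friction and masses are not known exactly. Their poses are not given: they have to be found in the camera images.
- filter_port: Fixed: grey base plate 100x100x12 mm, blue drum 72 mm across whose flat top (seat) is 40 mm above the table, steel threaded stud 37 mm across with blunt tip at 78 mm. Origin: on the axis at table height, z up; x axis through the two white marks on the drum top, where the two-start right-hand thread begins; red marks a quarter turn on. Any cap set on rests with its rim 10 mm above the seat.
- port_seat (a point): Centre of the seat, on the port's axis, same axes. A cap goes on with its white bar along x, either way round, within 10 degrees. Turned clockwise seen from above, the right cap sinks 10 mm evenly over the first 75 degrees, rim then on the seat; stop at 100; vertical play 5 mm; lower it as it turns. The wrong cap binds within 45 degrees, rim still 6 to 10 mm up, and lifts straight off.
- cap_1: Black ribbed screw cap, 52 mm diameter, 54 mm high, closed top with a raised white bar (46x5x2 mm), open below (bore 40 mm, 40 mm deep), two thread lugs inside under the bar's ends; 55 to 115 g. Origin: centre of its rim (underside), z up, x along the bar. Stands rim down on the table. Grip from above across the round side about 41 mm above the rim, any direction.
- cap_2: Second black screw cap, same look, size, origin and axes as cap_1, but with a different thread inside. Which of the two fits the port is not known beforehand; only one does.
Mind the look-alikes: they are no part of the job. What is shaped like the cap_1 but purple or turquoise is not meant.

How it is judged:
By the outcome, as a careful person would: the job done as asked, in the order asked, and still so for the second after the job is handed in, with the robot touching nothing.
It also fails if it takes over 72 s, if anything falls off the work surface, if the arm or the gripper's body presses on something with over 40 N, if the wrist force passes 120 N, or if a joint passes its speed limit or range.

## Working session

There is one attempt and no reset: what is moved stays moved. The work goes in short steps, each a Python script; the robot and the scene stay as the last script left them, time stands still between calls to the robot, and variables do not carry over. Pictures are saved under pics/ and viewed, at most 10 in all, crops included, and the job is handed in when it is done.

```bash
mkdir -p pics; cat > h.py <<'E'
import numpy as np, cv2
from rig import robot
def snap(n):
    c=robot.calibration(n); im,d=robot.get_image(n); return c,im,d
def cloud(c,d):
    v,u=np.mgrid[0:480,0:640]
    K=np.array([[c['fx'],0,c['cx']],[0,c['fy'],c['cy']],[0,0,1.]])
    p=cv2.undistortPoints(np.stack([u,v],-1).reshape(-1,1,2).astype(np.float64),K,np.array([c['k1'],0,0,0.])).reshape(480,640,2)
    # k1 model: drawn = 1+k1 r^2 (opencv forward model)
    P=np.stack([p[...,0]*d,-p[...,1]*d,-d],-1)
    T=np.array(c['world_from_camera']); return P@T[:3,:3].T+T[:3,3]
def save(n,im): cv2.imwrite('pics/'+n+'.png',cv2.cvtColor(im,cv2.COLOR_RGB2BGR))
E
python3 - <<'E'
from h import *
o=robot.observe();print(o['clock'],o['eef_pos'],o['eef_rot'],robot.tcp_to_grasp)
for n in ("scene","side"):
    c,im,d=snap(n);save(n,im);np.savez(n,im=im,P=cloud(c,d),d=d)
    print(n,np.array(c['world_from_camera']).round(3).tolist(),c['fx'])
E
```

```text
0.0 [0.28902174 0.60943529 0.20306069] [ 9.75577129e-01 -2.19655611e-01 -9.65238950e-05  8.17069713e-04] 0.0187
scene [[0.634, 0.569, -0.524, 0.067], [-0.773, 0.458, -0.439, -0.481], [-0.01, 0.683, 0.73, 0.687], [0.0, 0.0, 0.0, 1.0]] 514.2741280324909
side [[-0.999, -0.039, 0.034, 0.57], [0.046, -0.377, 0.925, 0.797], [-0.023, 0.925, 0.378, 0.419], [0.0, 0.0, 0.0, 1.0]] 576.5113866914139
```

View pics/scene.png

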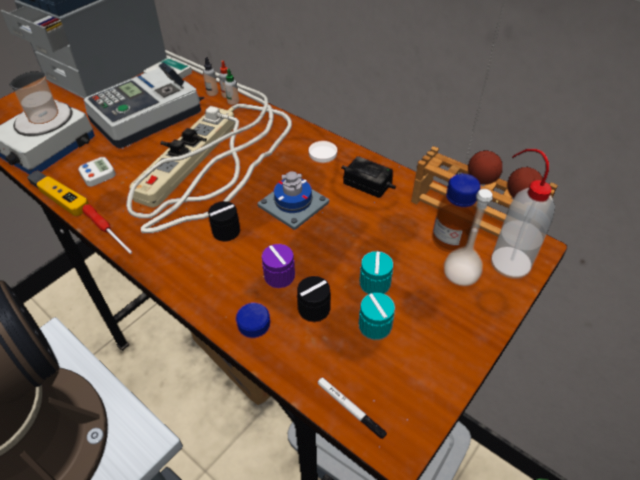

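View pics/side.png

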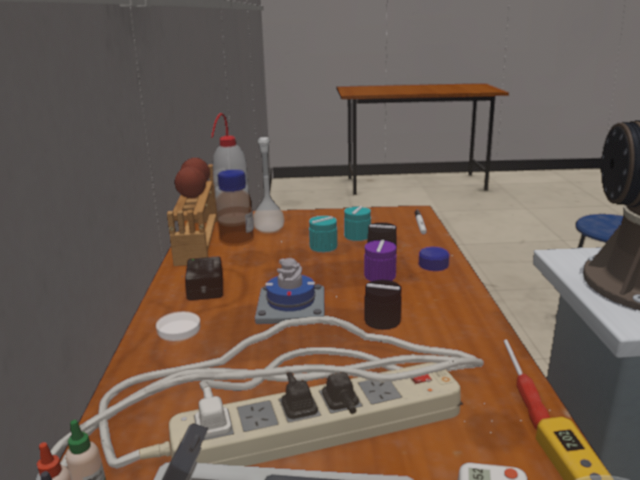

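Candidates in the scene picture: black caps at (225,220) and (314,298). The look-alikes are the purple one at (278,265), turquoise at (377,272) and (377,315), the blue lid at (253,320), the black adapter at (369,175) and the plugs at (180,145). I choose the two black ones with white bars. The port is at (293,197). Next I measure them and check one close crop.

```bash
cat > m.py <<'E'
from h import *
def bar(P,im,ctr,zlo=.045,zhi=.066,rad=.032):
    w=(im.min(-1)>130)&(np.hypot(P[...,0]-ctr[0],P[...,1]-ctr[1])<rad)&(P[...,2]>zlo)&(P[...,2]<zhi)
    q=P[w]; 
    if len(q)<8: return None
    (cx,cy),(a,b),_=cv2.minAreaRect(q[:,:2].astype(np.float32))
    m=q.mean(0); e=np.linalg.svd(q[:,:2]-m[:2],full_matrices=False)[2][0]
    t=(q[:,:2]-m[:2])@e
    return dict(n=len(q),mid=np.array([cx,cy]).round(4),z=m[2].round(4),ang=np.degrees(np.arctan2(e[1],e[0])).round(1)%180,len=np.ptp(t).round(4))
E
python3 - <<'E'
from m import *
z={n:np.load(n+'.npz') for n in('scene','side')}
for n,pts in (('scene',[(225,207),(314,287),(278,253),(293,180)]),('side',[(383,287),(382,228),(380,246),(290,266)])):
    P,im=z[n]['P'],z[n]['im']
    for u,v in pts:
        p=np.median(P[v-2:v+3,u-2:u+3].reshape(-1,3),0); print(n,(u,v),p.round(4),bar(P,im,p))
    # drum top
    hsv=cv2.cvtColor(im,cv2.COLOR_RGB2HSV); p=np.median(P[pts[3][1],pts[3][0]-2:pts[3][0]+3],0)
    near=np.hypot(P[...,0]-p[0],P[...,1]-p[1])<.045
    b=near&(hsv[...,0]>100)&(hsv[...,0]<130)&(hsv[...,1]>100)&(abs(P[...,2]-.04)<.005)
    q=P[b];print(' drum',len(q),cv2.minEnclosingCircle(q[:,:2].astype(np.float32)),q[:,2].mean())
    g=near&(P[...,2]>.05); print(' stud',P[g][:,:2].min(0),P[g][:,:2].max(0),P[g][:,2].max())
    w=near&(im.min(-1)>150)&(abs(P[...,2]-.04)<.006); print(' marks',P[w].round(3).tolist()[:30])
im=np.hstack([cv2.resize(z['scene']['im'][150:330,180:360],(400,400),interpolation=2),cv2.resize(z['side']['im'][210:340,250:420],(400,400),interpolation=2)]);save('crop',im)
E
```

```text
scene (225, 207) [0.4734 0.0767 0.0557] {'n': 67, 'mid': array([0.4651, 0.077 ]), 'z': np.float64(0.056), 'ang': np.float64(160.9), 'len': np.float64(0.0447)}
scene (314, 287) [ 0.4349 -0.1628  0.0554] {'n': 100, 'mid': array([ 0.433 , -0.1615]), 'z': np.float64(0.0554), 'ang': np.float64(164.3), 'len': np.float64(0.0467)}
scene (278, 253) [ 0.4523 -0.0708  0.0543] {'n': 84, 'mid': array([ 0.4489, -0.0717]), 'z': np.float64(0.0554), 'ang': np.float64(72.8), 'len': np.float64(0.0491)}
scene (293, 180) [0.5904 0.0165 0.0733] {'n': 56, 'mid': array([0.5913, 0.0219]), 'z': np.float64(0.0581), 'ang': np.float64(138.5), 'len': np.float64(0.0325)}
 drum 433 ((0.5937912464141846, 0.023790867999196053), 0.03638845309615135) 0.04022257273277147
 stud [0.57702438 0.00611693] [0.60964524 0.04301831] 0.08114576434569887
 marks [[0.629, 0.027, 0.041], [0.633, 0.028, 0.038], [0.63, 0.023, 0.043], [0.626, 0.027, 0.041], [0.627, 0.025, 0.041], [0.629, 0.025, 0.04], [0.63, 0.023, 0.04], [0.625, 0.026, 0.04], [0.625, 0.024, 0.04], [0.627, 0.023, 0.039], [0.569, 0.027, 0.042], [0.566, 0.029, 0.041], [0.
[... 479 characters left out ...]
np.float64(0.0375)}
side (380, 246) [ 0.4497 -0.0684  0.0566] {'n': 37, 'mid': array([ 0.4495, -0.0723]), 'z': np.float64(0.0568), 'ang': np.float64(73.6), 'len': np.float64(0.0458)}
side (290, 266) [0.5946 0.0345 0.0742] {'n': 56, 'mid': array([0.597 , 0.0326]), 'z': np.float64(0.0595), 'ang': np.float64(172.7), 'len': np.float64(0.0312)}
 drum 483 ((0.5965060591697693, 0.028194397687911987), 0.03506110608577728) 0.040671721598488
 stud [0.57898372 0.01026607] [0.6149044  0.04417642] 0.08084494853879826
 marks [[0.568, 0.025, 0.041], [0.567, 0.026, 0.042], [0.565, 0.029, 0.043], [0.564, 0.029, 0.043], [0.63, 0.026, 0.043], [0.629, 0.025, 0.042], [0.627, 0.026, 0.043], [0.626, 0.026, 0.043]]
```

View pics/crop.png

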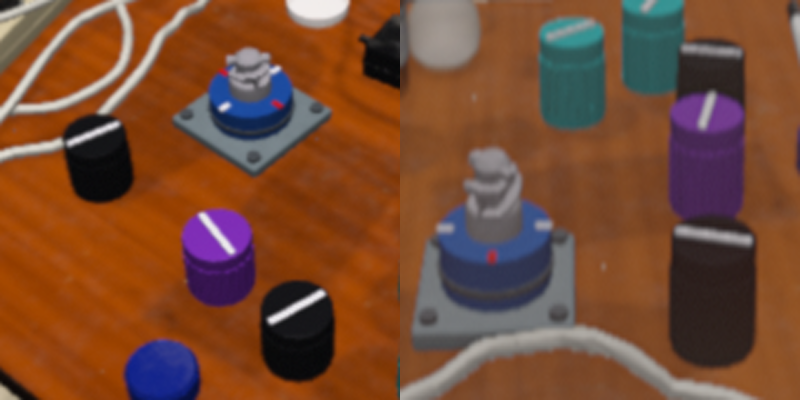

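The crop confirms two black caps with white bars (scene crop (98,135) and (297,308)). The port's marks are at about (223,107) and (272,72), with a threaded stud between them. Next is a look with the wrist camera and an IK check.

```bash
cat >> h.py <<'E'
from scipy.spatial.transform import Rotation as Ro
def down(phi):  # closing line at phi deg
    f=np.radians(phi); y=np.array([np.cos(f),np.sin(f),0]); z=np.array([0,0,-1.]); return Ro.from_matrix(np.c_[np.cross(y,z),y,z]).as_quat()
E
python3 - <<'E'
from m import *
for f in range(-180,181,30):
    print(f,[None if (q:=robot.inverse_kinematics(p,down(f))) is None else np.round(q,2)[[0,5]].tolist() for p in ([.596,.026,.072],[.465,.077,.022],[.434,-.162,.022])])
robot.reach([.50,.06,.27],down(-110)); print(robot.observe()['clock'])
c,im,d=snap('wrist'); P=cloud(c,d); save('w1',im); np.savez('w1',im=im,P=P)
print(np.array(c['world_from_camera']).round(3).tolist())
print(bar(P,im,(.465,.077)))
near=np.hypot(P[...,0]-.596,P[...,1]-.026)<.045
w=near&(im.min(-1)>140)&(abs(P[...,2]-.04)<.006)
n,l,s,ce=cv2.connectedComponentsWithStats(w.astype(np.uint8)); print([(s[i,4],P[l==i].mean(0).round(4).tolist(),ce[i].round()) for i in range(1,n) if s[i,4]>8])
E
```

```text
-180 [[0.37, -0.37], [0.58, -0.58], [0.07, -0.07]]
-150 [[0.37, 0.15], [0.58, -0.06], [0.07, 0.45]]
-120 [[0.37, 0.68], [0.58, 0.46], [0.07, 0.98]]
-90 [[0.37, 1.2], [0.58, 0.99], [0.07, 1.5]]
-60 [[0.37, 1.72], [0.58, 1.51], [0.07, 2.02]]
-30 [[0.37, 2.25], [0.58, 2.03], [0.07, 2.55]]
0 [[0.37, 2.77], [0.58, 2.56], None]
30 [[0.37, -2.99], None, [0.07, -2.69]]
60 [[0.37, -2.47], [0.58, -2.68], [0.07, -2.16]]
90 [[0.37, -1.94], [0.58, -2.15], [0.07, -1.64]]
120 [[0.37, -1.42], [0.58, -1.63], [0.07, -1.12]]
150 [[0.37, -0.89], [0.58, -1.11], [0.07, -0.59]]
180 [[0.37, -0.37], [0.58, -0.58], [0.07, -0.07]]
2.225
[[-0.342, 0.892, 0.296, 0.576], [-0.94, -0.324, -0.107, 0.034], [0.0, -0.314, 0.949, 0.44], [0.0, 0.0, 0.0, 1.0]]
{'n': 205, 'mid': array([0.4638, 0.0756]), 'z': np.float64(0.0554), 'ang': np.float64(160.1), 'len': np.float64(0.0464)}
[(np.int32(67), [0.6272, 0.0236, 0.0404], array([313.,  65.])), (np.int32(54), [0.5648, 0.026, 0.0404], array([332., 127.]))]
```

View pics/w1.png

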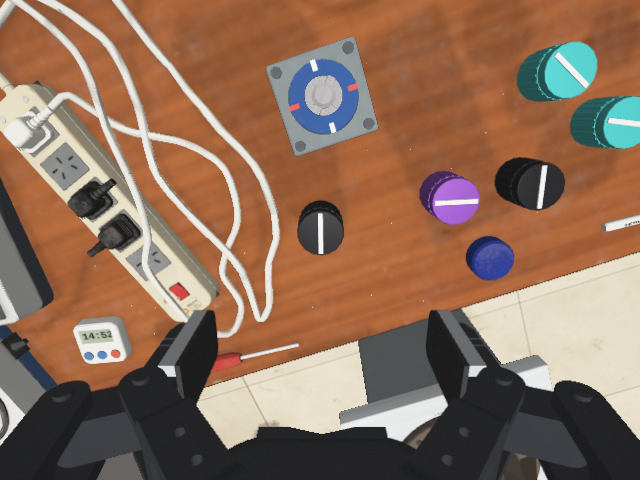

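The wrist view shows the port at (323,96), black cap A at (320,230) and black cap B at (540,185). A cable runs left of A, so I'll grip A along its bar with the fingers part open.

```bash
cat >> h.py <<'E'
PORT=np.array([.5960,.0248]); PA=177.8
def st(t=''):
    o=robot.observe(); print(t,round(o['clock'],2),np.round(o['eef_pos'],4),'F',np.round(o['force'],1),'Tz',round(float(o['torque'][2]),2),'gap',round(o['finger_gap'],3),round(o['grip_force'],1)); return o
def pick(c,phi,sq=50):
    robot.grip(.78); robot.reach([*c,.11],down(phi)); robot.move_linear([*c,.022],v=.12); robot.grip(0,sq); st('grip')
    robot.move_linear([*c,.13],v=.2); st('lift')
def put_on(phi):
    robot.reach([*PORT,.13],down(phi)); robot.move_linear([*PORT,.102],v=.12); o=st('above')
    f0=o['force'][2]
    for z in (.096,.090,.084,.078,.074,.072):
        robot.move_linear([*PORT,z],v=.05); o=st(f'z{z}')
        if o['force'][2]-f0>12: print('contact');break
    return f0
E
python3 - <<'E'
from m import *
pick((.4638,.0756),160.1)
put_on(PA)
_,im,_=snap('side'); save('s2',cv2.resize(im[180:360,200:440],(800,600)))
E
```

```text
grip 5.42 [0.4717 0.0791 0.0284] F [-1.1 -0.4 42.5] Tz 0.05 gap 0.353 48.6
lift 6.12 [0.4635 0.0756 0.1299] F [-0.5  0.  -0.5] Tz -0.01 gap 0.002 0.0
above 7.12 [0.5952 0.0251 0.1019] F [ 0.  -0.3  0.4] Tz -0.0 gap 0.001 0.0
z0.096 7.39 [0.596  0.0249 0.0962] F [ 0.3  0.6 -0.6] Tz -0.04 gap -0.001 0.0
z0.09 7.66 [0.5957 0.0247 0.0896] F [0.7 0.6 0.1] Tz 0.03 gap 0.001 0.0
z0.084 7.92 [0.5957 0.0247 0.0835] F [ 0.3 -0.3 -0.6] Tz -0.05 gap 0.003 0.0
z0.078 8.19 [0.5957 0.0247 0.0775] F [-0.4  0.4 -0.3] Tz 0.03 gap 0.001 0.0
z0.074 8.44 [0.5958 0.0247 0.0737] F [ 0.  -0.5 -0.7] Tz -0.0 gap -0.003 0.0
z0.072 8.69 [0.5959 0.0248 0.0719] F [-0.3 -0.4  0.9] Tz -0.0 gap -0.002 0.0
```

View pics/s2.png

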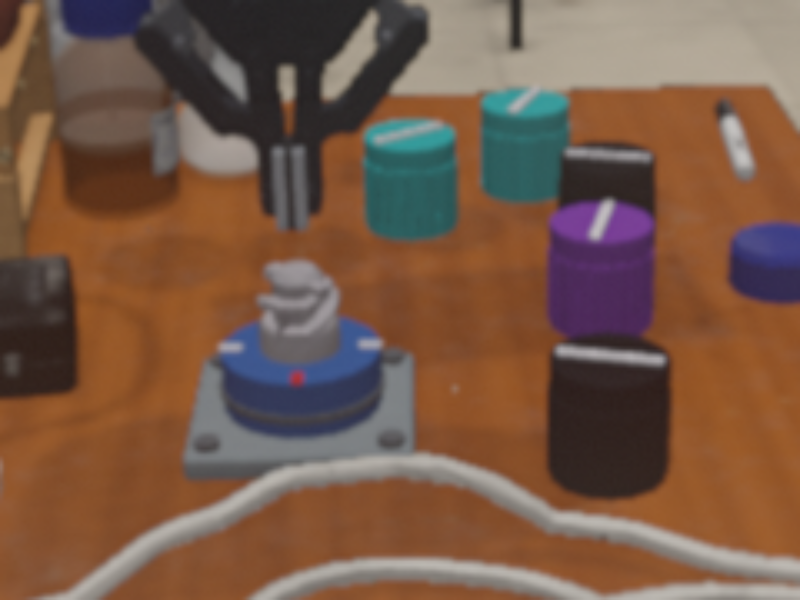

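The grasp slipped off the top. The side picture shows the shut fingertips at (290,225), visibly above the stud tip at (297,270), although the TCP reading says they are level. I'll measure where the fingertips really are.

```bash
python3 - <<'E'
from m import *
o=st(); print(o['eef_rot'],o['joint_pos'].round(3) if hasattr(o['joint_pos'],'round') else o['joint_pos'])
for n in('side','scene'):
    c,im,d=snap(n);P=cloud(c,d)
    m=(np.hypot(P[...,0]-.596,P[...,1]-.025)<.06)&(P[...,2]>.082)&(P[...,2]<.14)
    q=P[m]; k=q[np.argsort(q[:,2])[:40]]; print(n,len(q),k.mean(0),k[:,2].min(),q.min(0),q.max(0))
    k,l,s,ce=cv2.connectedComponentsWithStats(((P[...,2]>.083)&(P[...,2]<.12)&(abs(P[...,0]-.596)<.08)&(abs(P[...,1]-.025)<.1)).astype(np.uint8))
    for i in range(1,k):
        if s[i,4]>20: print(s[i,:],P[l==i].min(0).round(3),P[l==i].max(0).round(3))
    m=(np.hypot(P[...,0]-.464,P[...,1]-.0756)<.05)&(P[...,2]>.05)&(P[...,2]<.07);print('capA',bar(P,im,(.464,.0756)))
E
```

```text
8.74 [0.596  0.0248 0.072 ] F [ 0.1 -0.2 -0.3] Tz 0.03 gap 0.002 0.0
[-6.93402758e-01  7.20550217e-01  5.99739462e-06  4.78397636e-06] [ 0.369  0.347 -0.334 -0.    -0.89  -0.407]
side 449 [0.59608632 0.03395196 0.10510662] 0.10068469344545194 [0.58316269 0.01530597 0.10068469] [0.61140337 0.0395661  0.13995425]
[278 236  19  13 180] [0.584 0.023 0.101] [0.61  0.039 0.12 ]
capA {'n': 79, 'mid': array([0.4659, 0.0766]), 'z': np.float64(0.0566), 'ang': np.float64(161.1), 'len': np.float64(0.0444)}
scene 233 [0.59183886 0.01877549 0.10711893] 0.09974131088234262 [0.58009931 0.01374449 0.09974131] [0.61064678 0.03448222 0.13985299]
[282 155  17  13 102] [0.582 0.014 0.1  ] [0.609 0.034 0.119]
capA {'n': 71, 'mid': array([0.4655, 0.0774]), 'z': np.float64(0.0557), 'ang': np.float64(163.9), 'len': np.float64(0.0462)}
```

The tips really sit at z≈0.100 while the TCP reads 0.072, so they are about 28 mm short of it. xy is right. I'll measure the offset at cap-width opening too.

```bash
python3 - <<'E'
from m import *
robot.grip(.61); st()
for n in('side','scene'):
    c,im,d=snap(n);P=cloud(c,d)
    k,l,s,ce=cv2.connectedComponentsWithStats(((P[...,2]>.083)&(P[...,2]<.13)&(abs(P[...,0]-.596)<.08)&(abs(P[...,1]-.025)<.1)).astype(np.uint8))
    for i in range(1,k):
        if s[i,4]>20: print(n,s[i,:],P[l==i].min(0).round(3),P[l==i].max(0).round(3))
    save('t'+n,im)
_,im,_=snap('side'); save('s3',cv2.resize(im[180:330,200:400],(800,600)))
E
```

```text
9.38 [0.596  0.0248 0.072 ] F [-0.9 -0.9 -0.1] Tz 0.03 gap 0.608 0.0
side [259 227  11  20 155] [0.623 0.013 0.105] [0.637 0.038 0.13 ]
side [305 229  10  17 134] [0.558 0.022 0.105] [0.571 0.04  0.13 ]
scene [296 143  12  15 129] [0.62  0.013 0.103] [0.636 0.036 0.13 ]
scene [272 161  13  13 119] [0.555 0.014 0.103] [0.57  0.034 0.13 ]
```

View pics/s3.png

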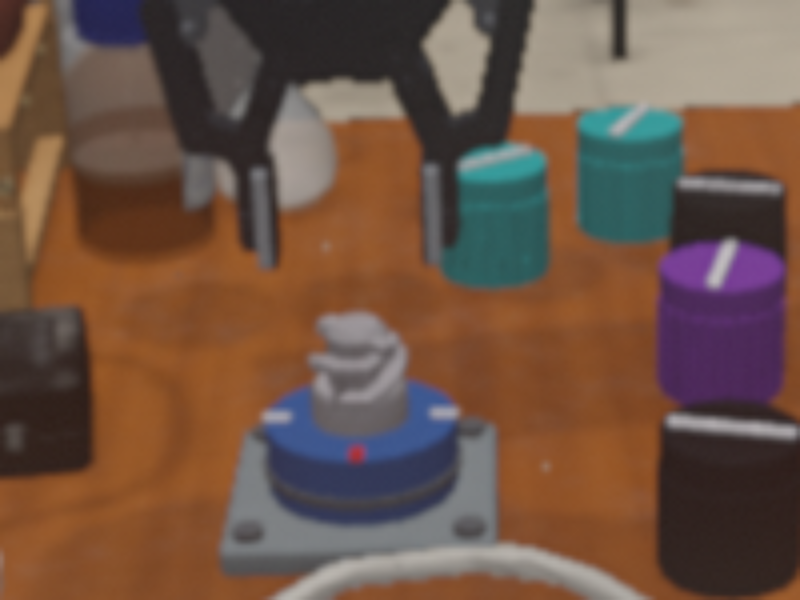

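With the fingers at cap width (tips at (265,265) and (433,262)) they end 32 mm above the reported TCP. I'll use that offset, so the TCP goes to z = -0.010 plus the rim height.

```bash
cat >> h.py <<'E'
Z0=-.010
def pick(c,phi,sq=50,zs=0):
    robot.grip(.8); robot.reach([*c,.075],down(phi))
    for z in (.02,Z0+zs):
        robot.move_linear([*c,z],v=.12); o=st('dn')
        if o['force'][2]>10: print('contact'); return False
    robot.grip(0,sq); o=st('grip')
    if o['finger_gap']<.5: return False
    robot.move_linear([*c,.10],v=.2); return st('lift')['finger_gap']>.5
def put_on(phi):
    robot.reach([*PORT,.10],down(phi)); robot.move_linear([*PORT,Z0+.082],v=.12); o=st('above')
    f0=o['force'][2]
    for r in (.076,.070,.064,.058,.053,.050):
        robot.move_linear([*PORT,Z0+r],v=.04); o=st(f'rim{r}')
        if o['force'][2]-f0>12: print('contact');return None
    return f0
E
python3 - <<'E'
from m import *
robot.move_linear([*PORT,.12],v=.2)
if pick((.4645,.0762),161): print(put_on(PA+0))
_,im,_=snap('side'); save('s4',cv2.resize(im[180:330,200:400],(800,600)))
E
```

```text
dn 11.48 [0.4652 0.0761 0.0202] F [ 1.2  0.2 -0. ] Tz -0.03 gap 0.799 0.0
dn 11.88 [ 0.4648  0.0762 -0.0096] F [0.4 0.9 0.4] Tz 0.02 gap 0.8 0.0
grip 12.18 [ 0.4652  0.0766 -0.0088] F [-1.   0.2  5.9] Tz -0.03 gap 0.591 51.4
lift 12.88 [0.4639 0.076  0.0994] F [-0.1 -0.3 -0.6] Tz -0.06 gap 0.595 52.0
above 13.88 [0.5951 0.0251 0.0718] F [0.1 0.3 0.4] Tz 0.0 gap 0.591 52.0
rim0.076 14.18 [0.596  0.0249 0.0662] F [-0.  -0.3 -0.2] Tz -0.05 gap 0.595 52.0
rim0.07 14.47 [0.5958 0.0247 0.0597] F [ 0.8 -0.2 -0.1] Tz -0.04 gap 0.589 52.0
rim0.064 14.78 [0.5957 0.0247 0.0536] F [ 0.3 -0.2 -0.7] Tz 0.01 gap 0.601 52.0
rim0.058 15.07 [0.5957 0.0247 0.0476] F [ 0.2  0.3 -0. ] Tz -0.01 gap 0.595 52.0
rim0.053 15.35 [0.5957 0.0247 0.0426] F [-0.3  0.5 -0.6] Tz 0.01 gap 0.597 52.0
rim0.05 15.6 [0.5966 0.0249 0.041 ] F [-1.8  0.   6.5] Tz 0.02 gap 0.597 52.7
0.4132913695378976
```

View pics/s4.png

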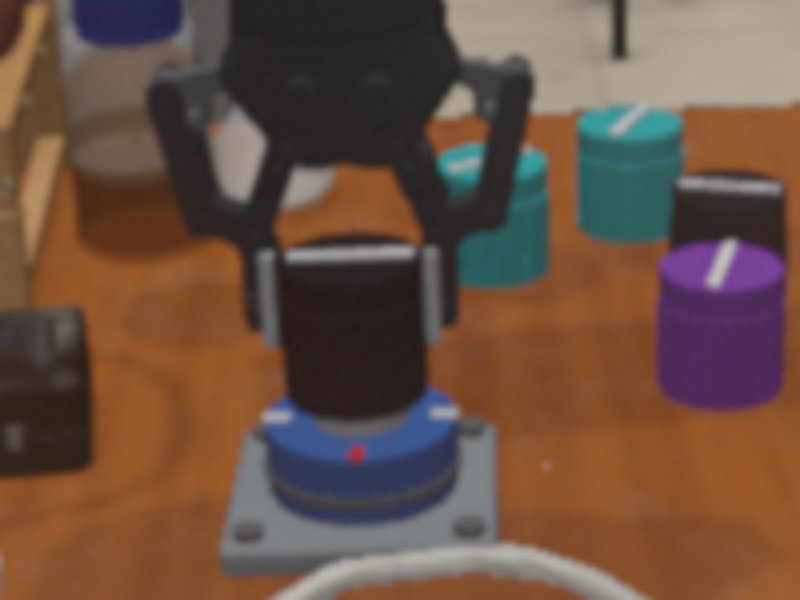

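Cap A sits on the stud at (355,330) with its bar between the port's marks, and contact came at the expected height. Now turn it in guarded steps.

```bash
cat >> h.py <<'E'
def turn(phi0,f0,total=104,step=13):
    a=0
    while a<total:
        a=min(a+step,total); r=.050-.010*min(a/75,1)
        p=[*PORT,Z0+r+.0005]
        robot.move_linear(p,down(phi0-a),v=.012 if a<=78 else .15); o=st(f'a{a}')
        if abs(o['torque'][2])>.9 or o['force'][2]-f0>25: print('BIND at',a); return a
    return a
E
python3 - <<'E'
from m import *
print(turn(PA,.4))
E
```

```text
a13 16.02 [0.597  0.0245 0.0402] F [-1.6 -1.9  9.1] Tz 0.04 gap 0.592 52.8
a26 16.4 [0.5974 0.0247 0.0385] F [-0.9 -0.5  8.7] Tz -0.02 gap 0.598 52.7
a39 16.77 [0.5975 0.0249 0.0366] F [ 0.4 -0.7  5.1] Tz -0.13 gap 0.592 52.5
a52 17.15 [0.5986 0.0255 0.0354] F [0.9 0.3 8. ] Tz 0.03 gap 0.588 52.9
a65 17.52 [0.5981 0.025  0.0335] F [ 1.7 -1.1  7. ] Tz 0.04 gap 0.597 52.5
a78 17.9 [0.598  0.0251 0.032 ] F [ 0.9 -1.2  6.1] Tz 0.02 gap 0.593 52.4
a91 18.27 [0.597  0.0249 0.0313] F [ 0.4 -0.3  5.5] Tz -0.01 gap 0.593 52.4
a104 18.65 [0.5972 0.0251 0.0313] F [1.4 0.2 6.4] Tz -0.0 gap 0.596 52.5
104
```

It sank about 10 mm with little torque. I'll release and check the height and bar angle.

```bash
python3 - <<'E'
from m import *
robot.grip(.8); robot.move_linear([*PORT,.10],v=.2); st()
robot.reach([.50,-.02,.20],down(110))
for n in ('side','scene','wrist'):
    c,im,d=snap(n);P=cloud(c,d); print(n,bar(P,im,PORT,.085,.12,.035), 'B',bar(P,im,(.434,-.162)))
    if n=='side': save('s5',cv2.resize(im[180:330,200:400],(800,600)))
E
```

```text
19.47 [0.596  0.0249 0.1006] F [ 0.1 -0.3 -1.5] Tz 0.04 gap 0.802 0.0
side {'n': 50, 'mid': array([0.5979, 0.0267]), 'z': np.float64(0.0967), 'ang': np.float64(77.2), 'len': np.float64(0.045)} B {'n': 29, 'mid': array([ 0.4351, -0.1628]), 'z': np.float64(0.0569), 'ang': np.float64(164.1), 'len': np.float64(0.0393)}
scene {'n': 63, 'mid': array([0.597 , 0.0269]), 'z': np.float64(0.0957), 'ang': np.float64(76.1), 'len': np.float64(0.0446)} B {'n': 100, 'mid': array([ 0.433 , -0.1616]), 'z': np.float64(0.0555), 'ang': np.float64(164.3), 'len': np.float64(0.0453)}
wrist {'n': 312, 'mid': array([0.5966, 0.026 ]), 'z': np.float64(0.0955), 'ang': np.float64(76.1), 'len': np.float64(0.0466)} B {'n': 429, 'mid': array([ 0.4326, -0.1627]), 'z': np.float64(0.0556), 'ang': np.float64(163.6), 'len': np.float64(0.0463)}
```

View pics/s5.png

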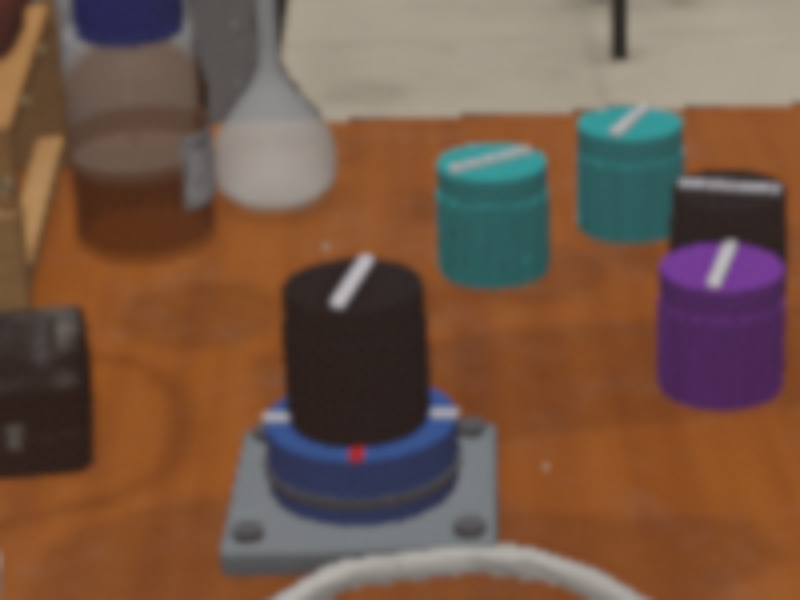

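Cap A at (355,345) has its rim on the seat and its bar turned about 101°. The bar top is at 0.0955 m, where 0.096 is expected. Cap B at (728,215) still stands upright and the gripper is clear.

```bash
python3 -c "
from h import *
print(robot.hand_in())"
```

```text
the job is handed in; nothing more can be done
None
```

The first cap I tried (the left one) was the right one: it is screwed fully down on the port, the other black cap stands upright where it was, and the job is handed in at about 20 s; my first grasp slipped (peak about 42 N upward on the tool) because the fingers end about 30 mm short of the reported TCP.

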